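# Shift-start check of a curved safety bumper

## Task

Check the curved safety bumper of the dial station: with closed fingertips, start at the end beside the green disc and run lightly along the black bumper to the end beside the red disc, pressing on every yellow rib in turn and never forcing the bumper down onto its stop. Finish with the fingertips still resting on the last rib, beside the red disc, keeping the bumper pressed down a few millimetres; the program ends while holding it there. Grasp nothing, and leave the chrome caps and everything else on the bench alone.

Things in the scene. Friction and masses are not known exactly. Their poses are not given: they have to be found in the camera images.
- station: Fixed round white base plate 450 mm across carrying an aluminium dial 280 mm across, top 30 mm above the bench. Origin: centre of its underside, on the bench; z up. The black bumper lies on its -x side (towards the robot) on an arc of radius 190 mm about the origin, to 55 degrees either side of -x, over a grey housing 36 mm wide, top 36 mm above the bench. Place and yaw vary.
- bumper (a joint): How far the black bumper is pressed straight down (m): 0 = up and free, 0.012 = hard on its stop. One rigid curved bar 26 mm wide, flat top 55 mm above the bench when free, on springs: it gives at about 2 N, then 0.5 N more per mm, 8 N at the stop. It goes down as a whole wherever it is pressed. Over 15 N counts as forcing it.
- rib0: Yellow rounded rib 0 of 0..6 across the bumper, going down with it; 26 mm long, 15 mm wide, 2 mm proud of the bumper (crest 57 mm above the bench when free). Origin: middle of its crest; x level to the dial centre, y along the bumper towards rib 0, z up. Ribs are 55 mm apart, rib 0 at the station's +y end. The first to press is the end rib beside the green disc.
- rib1: Yellow rounded rib 1 of 0..6 across the bumper, going down with it; 26 mm long, 15 mm wide, 2 mm proud of the bumper (crest 57 mm above the bench when free). Origin: middle of its crest; x level to the dial centre, y along the bumper towards rib 0, z up. Ribs are 55 mm apart, rib 0 at the station's +y end. The first to press is the end rib beside the green disc.
- rib2: Yellow rounded rib 2 of 0..6 across the bumper, going down with it; 26 mm long, 15 mm wide, 2 mm proud of the bumper (crest 57 mm above the bench when free). Origin: middle of its crest; x level to the dial centre, y along the bumper towards rib 0, z up. Ribs are 55 mm apart, rib 0 at the station's +y end. The first to press is the end rib beside the green disc.
- rib3: Yellow rounded rib 3 of 0..6 across the bumper, going down with it; 26 mm long, 15 mm wide, 2 mm proud of the bumper (crest 57 mm above the bench when free). Origin: middle of its crest; x level to the dial centre, y along the bumper towards rib 0, z up. Ribs are 55 mm apart, rib 0 at the station's +y end. The first to press is the end rib beside the green disc.
- rib4: Yellow rounded rib 4 of 0..6 across the bumper, going down with it; 26 mm long, 15 mm wide, 2 mm proud of the bumper (crest 57 mm above the bench when free). Origin: middle of its crest; x level to the dial centre, y along the bumper towards rib 0, z up. Ribs are 55 mm apart, rib 0 at the station's +y end. The first to press is the end rib beside the green disc.
- rib5: Yellow rounded rib 5 of 0..6 across the bumper, going down with it; 26 mm long, 15 mm wide, 2 mm proud of the bumper (crest 57 mm above the bench when free). Origin: middle of its crest; x level to the dial centre, y along the bumper towards rib 0, z up. Ribs are 55 mm apart, rib 0 at the station's +y end. The first to press is the end rib beside the green disc.
- rib6: Yellow rounded rib 6 of 0..6 across the bumper, going down with it; 26 mm long, 15 mm wide, 2 mm proud of the bumper (crest 57 mm above the bench when free). Origin: middle of its crest; x level to the dial centre, y along the bumper towards rib 0, z up. Ribs are 55 mm apart, rib 0 at the station's +y end. The first to press is the end rib beside the green disc.
- green_disc: Flat green plastic disc, 34 mm across, 14 mm thick, fixed on the station's white base plate (its top 26 mm above the bench), 53 mm beyond one end rib of the bumper. It marks the starting end. Which end has green and which red varies. Origin: centre of its underside.
- red_disc: Flat red plastic disc, 34 mm across, 14 mm thick, fixed on the station's white base plate (its top 26 mm above the bench), 53 mm beyond one end rib of the bumper. It marks the finishing end. Which end has green and which red varies. Origin: centre of its underside.
- cap0: Chrome tap cap, a loose cone 48 mm across at the foot and 55 mm high, standing on the dial (top 85 mm above the bench). Origin: centre of its underside. To be left alone.
- cap1: Chrome tap cap, a loose cone 48 mm across at the foot and 55 mm high, standing on the dial (top 85 mm above the bench). Origin: centre of its underside. To be left alone.
- cap2: Chrome tap cap, a loose cone 48 mm across at the foot and 55 mm high, standing on the dial (top 85 mm above the bench). Origin: centre of its underside. To be left alone.
- cap3: Chrome tap cap, a loose cone 48 mm across at the foot and 55 mm high, standing on the dial (top 85 mm above the bench). Origin: centre of its underside. To be left alone.
- bottle: Purple drinking bottle, 68 mm across, 190 mm high, standing at the left of the bench; origin under its centre. To be left alone.
- screwdriver: Screwdriver lying at the right of the bench. To be left alone.
- tape: Blue ring (empty tape reel), 90 mm across, 22 mm high, lying at the right of the bench; origin under its centre. To be left alone.
- basket: Grey open parts basket 140 x 110 x 50 mm at the left of the bench; origin under its centre. To be left alone.

How it is judged:
On the way, in this order (a step that is already met when the one before it is completed fails the run):
1. the fingertips press on the first (beside the green disc) rib (((horizontal distance between rib0 and green_disc below 0.12 m and contact force between the fingers and rib0 above 0.3 N) or (horizontal distance between rib6 and green_disc below 0.12 m and contact force between the fingers and rib6 above 0.3 N))), for 0.05 s.
2. the fingertips press on the second rib (((horizontal distance between rib0 and green_disc below 0.12 m and contact force between the fingers and rib1 above 0.3 N) or (horizontal distance between rib6 and green_disc below 0.12 m and contact force between the fingers and rib5 above 0.3 N))), for 0.05 s.
3. the fingertips press on the third rib (((horizontal distance between rib0 and green_disc below 0.12 m and contact force between the fingers and rib2 above 0.3 N) or (horizontal distance between rib6 and green_disc below 0.12 m and contact force between the fingers and rib4 above 0.3 N))), for 0.05 s.
4. the fingertips press on the fourth (middle) rib (contact force between the fingers and rib3 above 0.3 N), for 0.05 s.
5. the fingertips press on the fifth rib (((horizontal distance between rib0 and green_disc below 0.12 m and contact force between the fingers and rib4 above 0.3 N) or (horizontal distance between rib6 and green_disc below 0.12 m and contact force between the fingers and rib2 above 0.3 N))), for 0.05 s.
6. the fingertips press on the sixth rib (((horizontal distance between rib0 and green_disc below 0.12 m and contact force between the fingers and rib5 above 0.3 N) or (horizontal distance between rib6 and green_disc below 0.12 m and contact force between the fingers and rib1 above 0.3 N))), for 0.05 s.
7. the fingertips press on the last (beside the red disc) rib (((horizontal distance between rib0 and green_disc below 0.12 m and contact force between the fingers and rib6 above 0.3 N) or (horizontal distance between rib6 and green_disc below 0.12 m and contact force between the fingers and rib0 above 0.3 N))), for 0.05 s.
At the end, for the whole second after the job is handed in: The fingertips rest on the last rib, the one beside the red disc (over 0.3 N), the bumper is held 1 mm or more down and not on its stop (under 11.7 mm), and the caps, bottle, screwdriver, reel and basket are within 20 mm of where they started (((horizontal distance between rib0 and green_disc below 0.12 m and contact force between the fingers and rib6 above 0.3 N) or (horizontal distance between rib6 and green_disc below 0.12 m and contact force between the fingers and rib0 above 0.3 N)) and value of joint bumper between 0.001 and 0.0117 m and distance of each of cap0, cap1, cap2, cap3, bottle, screwdriver, tape, basket from where it was at the start of the episode below 0.02 m); the arm keeps its last pose, push and grip.
It fails at once if the station or its bumper is pushed hard (over 15 N), as when the bumper is forced onto its stop (contact force between the arm and station above 15 N).
It fails at once if the fingers push the station or its bumper hard (over 15 N) (contact force between the fingers and station above 15 N).
It fails at once if a cap, the bottle, screwdriver, reel or basket is moved 20 mm or more, lifted or carried (distance of any of cap0, cap1, cap2, cap3, bottle, screwdriver, tape, basket from where it was at the start of the episode above 0.02 m).
It fails at once if a cap or the bottle is tipped (angle between any of cap0, cap1, cap2, cap3, bottle's own z axis and vertical above 0.35 rad).
It also fails if it takes over 45 s, if anything falls off the work surface, if the arm or the gripper's body presses on something with over 40 N, if the wrist force passes 120 N, or if a joint passes its speed limit or range.

## Robot

A 6-joint arm with a two-finger parallel gripper is mounted at the origin on the work surface. World frame = base frame: x ahead of the robot, y to its left, z up, the work surface at z = 0. Lengths are in m, angles in rad, forces in N, time in s.
With the tool pointing down it reaches from about 0.275 to 0.975 m from the base axis. Payload 8.4 kg.
Tool frame: the origin (TCP) lies between the finger pads; the fingertips stand 22 mm ahead of it and the grasp point (between the pads) lies 3 mm ahead of it; z points along the fingers, y is the line along which they close (so a half turn about z gives the same grasp; the last joint's range is limited). The gripper opens to 92 mm and grips with 3 to 60 N. Pads are 20 mm wide; open, the fingers measure 128 mm over their backs; the gripper's body (75 mm by 189 mm) begins 69 mm behind the grasp point.
Start: joints at [1.185, 0.353, 1.633, -0, 1.155, -0.002], TCP at [0.234, 0.58, 0.237] pointing down, gripper open.
Joint ranges: [-2.63, 2.63], [-0.92, 2.1], [0.06, 2.66], [-1.3, 4.44], [0, 2.69], [-3.02, 3.02]. Speed limits (rad/s): [2.22, 2.22, 2.79, 3.14, 3.14, 3.14].

## Interface

Orientations are given as a unit quaternion [x, y, z, w].
In Python, from rig import robot gives the robot as it stands. The module is installed in compiled form; this text tells all that it offers.
- The arm moves only by the shell command python3 -m crank 'ROWS' [FORCE]. ROWS is JSON, a list of rows, each an object with "jaw": the opening, from -1 (shut) to 1 (fully open); "translation": the shift along the tool's x, y, z in units of 50 cm (1.0 is 50 cm), a list of three; "yaw": the turn about the tool's z in units of 180 degrees (1.0 is 180 degrees). In form: [{"jaw": jaw, "translation": [x, y, z], "yaw": yaw}, ...]. A call has 1 to 10 rows; each row is the pose to reach, as a shift and turn from the pose commanded when the call began, along the tool's axes at that moment, turning the shorter way round; what a row does not reach only later rows make up. A row lasts 1/10 s, in which the tool goes at most 50 mm and 8.59 degrees, less where a joint would pass 70% of its speed; a pose out of reach is approached as far as the arm can. A call with a number of a shift or a turn outside -1 to 1 is refused whole. A call with a gripper value outside its range is refused whole. The fingers move at their own pace and stop on an object; FORCE is the grip in N (left out, the last holds). Time passes only in rows, so rows that repeat a pose let the fingers close. It gives the time, the measured TCP pose, the force, the opening and the grip force at its end, in the units of the state.
- robot.sense(): the state, without advancing time (a new reading comes with each control period).
- robot.read_camera(name): name is "scene" or "side" or "wrist"; returns the picture (384x512x3 uint8, red, green, blue); there is no depth.
- robot.get_calibration(name): a dict with "fx", "fy", "cx", "cy" (pixels), "cam_to_world" (4x4, takes a point from camera to world coordinates); the wrist camera has in their place "hand_eye" (4x4, takes a point from camera to tool coordinates, whose origin is the TCP and whose axes are the flange's). Camera axes: x right, y down, z forward; pixel columns grow to the right and rows downward; lengths in m; the calibration is good to about 2 mm. A picture is of the moment at which its call begins: read the wrist's pose just before it. get_calibration takes no time and is no camera call.
- robot.finish_job(): hands the job in; it is judged then, once.
Trained networks look in the newest picture that a camera, given by its name, has taken for a name from the list of things; names that differ only in an ending like _2 or _b are one class to them, and where a whole thing is asked for, a point or a joint stands for the part that bears it (a point fixed in the world has none). Each returns a list of dicts, best first, with "p" (0 to 1); they miss things now and then, are a little off and sometimes report something else, mostly with a low value. They report only what shows in the picture. A call takes as long as a camera call.
- robot.outline_of(label, camera): "pixels" (384x512 bool, what is visible of it) and "bbox" ([centre column, centre row, width, height] in pixels, round what is visible of it).
- robot.tip_of(label, camera): "pixel" ([column, row] in pixels: a listed point, or the origin of a listed thing).
The state is a dict: "time": time; "joint_positions": joint angles; "joint_velocities": joint speeds; "joint_efforts": joint torques, N m; "eef_pos": TCP position; "tcp_rot": TCP orientation; "wrist_force": force on the tool from outside, world axes, zero at the start; "ft_torque": the same for the moment, N m; "finger_gap": finger opening in m; "grip_force": force on a finger pad.
Only numpy, scipy, OpenCV 4.12 (cv2) and the standard library are available. Lean on these libraries where they do the work, as an engineer would, in place of code of your own. Each camera call takes 0.05 s, during which the arm holds its last target. There are 200 camera calls.

## Working session

There is one attempt and no reset: what is moved stays moved. The work goes in short steps, Python scripts to look and compute and a shell command to move; the robot and the scene stay as the last step left them, time stands still between calls to the robot, and variables do not carry over. Pictures are saved under pics/ and viewed, at most 10 in all, crops included, and the job is handed in when it is done.

```bash
mkdir -p pics; cat > h.py <<'E'
import numpy as np, cv2
from rig import robot
def ray(cam,px):
    c=robot.get_calibration(cam); T=np.array(c["cam_to_world"])
    d=T[:3,:3]@np.array([(px[0]-c["cx"])/c["fx"],(px[1]-c["cy"])/c["fy"],1.])
    return T[:3,3],d/np.linalg.norm(d)
def atz(cam,px,z):
    o,d=ray(cam,px); return o+d*(z-o[2])/d[2]
def tri(p1,p2):
    A=np.zeros((3,3));b=np.zeros(3);r=[ray("scene",p1),ray("side",p2)]
    for o,d in r:
        M=np.eye(3)-np.outer(d,d);A+=M;b+=M@o
    x=np.linalg.solve(A,b)
    return x,[np.linalg.norm(np.cross(x-o,d)) for o,d in r]
E
python3 - <<'E'
from h import *
np.set_printoptions(precision=4,suppress=True)
P={}
for c in ("scene","side"):
    im=robot.read_camera(c); cv2.imwrite(f"pics/{c}0.png",im[:,:,::-1])
    for n,z in [("green_disc",.012),("red_disc",.012)]+[(f"rib{i}",.057) for i in range(7)]+[("station",0)]:
        for r in robot.tip_of(n,c)[:2]:
            print(c,n,round(r["p"],2),np.round(r["pixel"],1),atz(c,r["pixel"],z)); P.setdefault((c,n),r["pixel"])
for (c,n) in list(P):
    if c=="scene" and ("side",n) in P: print(n,*tri(P[c,n],P["side",n]))
s=robot.sense(); print(s["time"],s["eef_pos"],s["tcp_rot"],s["wrist_force"])
E
```

```text
scene green_disc 0.42 [219.9 188.9] [ 0.5996 -0.1174  0.012 ]
scene red_disc 0.42 [272.1 270.5] [0.6195 0.237  0.012 ]
scene rib0 0.6 [251.4 179.8] [ 0.5172 -0.0613  0.057 ]
scene rib0 0.59 [282.8 205.3] [0.4926 0.0809 0.057 ]
scene rib1 0.6 [251.4 179.8] [ 0.5172 -0.0613  0.057 ]
scene rib1 0.59 [282.8 205.3] [0.4926 0.0809 0.057 ]
scene rib2 0.6 [251.4 179.8] [ 0.5172 -0.0613  0.057 ]
scene rib2 0.59 [282.8 205.3] [0.4926 0.0809 0.057 ]
scene rib3 0.6 [251.4 179.8] [ 0.5172 -0.0613  0.057 ]
scene rib3 0.59 [282.8 205.3] [0.4926 0.0809 0.057 ]
scene rib4 0.6 [251.4 179.8] [ 0.5172 -0.0613  0.057 ]
scene rib4 0.59 [282.8 205.3] [0.4926 0.0809 0.057 ]
scene rib5 0.6 [251.4 179.8] [ 0.5172 -0.0613  0.057 ]
scene rib5 0.59 [282.8 205.3] [0.4926 0.0809 0.057 ]
scene rib6 0.6 [251.4 179.8] [ 0.5172 -0.0613  0.057 ]
scene rib6 0.59 [282.8 205.3] [0.4926 0.0809 0.057 ]
scene station 0.59 [219.7 239.3] [0.6877 0.0625 0.    ]
scene station 0.2 [185.8 136.3] [ 0.5778 -0.4504  0.    ]
side green_disc 0.58 [276.6 222.5] [ 0.5929 -0.1232  0.012 ]
side red_disc 0.49 [241.5 160.4] [0.615 0.226 0.01
[... 1197 characters left out ...]
952555637)]
rib2 [ 0.5346 -0.087   0.0444] [np.float64(0.027485199952555495), np.float64(0.027485199952555637)]
rib3 [ 0.5346 -0.087   0.0444] [np.float64(0.027485199952555495), np.float64(0.027485199952555637)]
rib4 [ 0.5346 -0.087   0.0444] [np.float64(0.027485199952555495), np.float64(0.027485199952555637)]
rib5 [ 0.5346 -0.087   0.0444] [np.float64(0.027485199952555495), np.float64(0.027485199952555637)]
rib6 [ 0.5346 -0.087   0.0444] [np.float64(0.027485199952555495), np.float64(0.027485199952555637)]
station [0.6891 0.0628 0.0011] [np.float64(0.0011532305786043015), np.float64(0.0011532305786044188)]
1.1 [0.234  0.5795 0.2366] [ 0.1907  0.9816 -0.     -0.    ] [ 0.5348 -0.4839  0.3166]
```

View pictures.

```bash
python3 - <<'E'
from h import *
from scipy.optimize import least_squares
np.set_printoptions(precision=4,suppress=True)
obs=[]
ims=[]
for c in ("scene","side"):
    im=cv2.imread(f"pics/{c}0.png"); ims.append(im)
    h=cv2.cvtColor(im,cv2.COLOR_BGR2HSV)
    m=cv2.inRange(h,(20,110,90),(36,255,255))
    n,_,st,ce=cv2.connectedComponentsWithStats(m)
    for k in range(1,n):
        if st[k,4]>=8: print(c,st[k,4],ce[k],atz(c,ce[k],.0565)); obs.append((c,ce[k]))
P=np.array([atz(c,p,.0565)[:2] for c,p in obs])
def ribs(v):
    a=v[2]+np.pi-(np.arange(7)*-1+3)*55/190   # rib0 at +y end: angle pi - 3*..
    return v[:2]+.19*np.c_[np.cos(a),np.sin(a)]
def res(v): 
    R=ribs(v); return np.linalg.norm(P[:,None]-R,axis=2).min(1)
s=least_squares(res,[.689,.063,0.],loss="soft_l1",f_scale=.004)
print(s.x,res(s.x)); print(ribs(s.x))
cv2.imwrite("pics/both.png",np.hstack([cv2.resize(i[90:330,130:400],None,fx=1.48,fy=1.48) for i in ims]))
E
```

```text
scene 597 [421.8425  32.7487] [-0.7146 -0.6098  0.0565]
scene 5284 [123.7048  90.8425] [ 0.6982 -0.7808  0.0565]
scene 2433 [491.2392 102.3851] [-0.4812 -0.0119  0.0565]
scene 51 [235.549  181.1961] [ 0.5621 -0.0797  0.0565]
scene 54 [251.4815 184.9074] [ 0.5281 -0.041   0.0565]
scene 53 [266.0566 192.0189] [0.5058 0.008  0.0565]
scene 53 [277.6792 202.0755] [0.4981 0.0618 0.0565]
scene 3372 [ 26.4781 233.1429] [ 1.1543 -0.1657  0.0565]
scene 47 [284.9574 214.4043] [0.5063 0.1147 0.0565]
scene 52 [287.2308 228.5769] [0.5296 0.1639 0.0565]
scene 57 [283.8421 243.7018] [0.5662 0.2056 0.0565]
side 23 [49.6087 60.9565] [0.0472 1.2377 0.0565]
side 1256 [83.6346 94.6298] [0.1316 0.902  0.0565]
side 65 [123.9077  93.2462] [0.3006 0.8232 0.0565]
side 31 [233.129  161.8065] [0.5649 0.1971 0.0565]
side 28 [229.1786 171.3214] [0.5288 0.1578 0.0565]
side 28 [228.3571 181.8571] [0.5025 0.1092 0.0565]
side 29 [231.5862 192.1724] [0.4915 0.056  0.0565]
side 32 [238.9688 201.6562] [0.4965 0.0008 0.0565]
side 34 [250.0882 209.2647] [ 0.5178 -0.0512  0.0565]
side 40 [264.3 214.1] [ 0.5547 -0.0959  0.0565]
side 4209 [475.1551 292.1649] [ 1.0213 -0.6996  0.0565]
side 4406 [368.9787 349.1362] [ 0.6004 -0.6994  0.0565]
[ 0.6844  0.056  -0.0075] [1.3611 0.7062 0.9781 0.0085 0.0067 0.0062 0.0057 0.5987 0.0047 0.0043
 0.0049 1.1569 0.8221 0.6742 0.0053 0.0043 0.0025 0.0033 0.0059 0.0082
 0.0099 0.7657 0.6126]
[[ 0.5628  0.202 ]
 [ 0.5262  0.1612]
 [ 0.5027  0.1116]
 [ 0.4944  0.0575]
 [ 0.5019  0.0032]
 [ 0.5246 -0.0467]
 [ 0.5606 -0.0881]]
```

View pics/both.png

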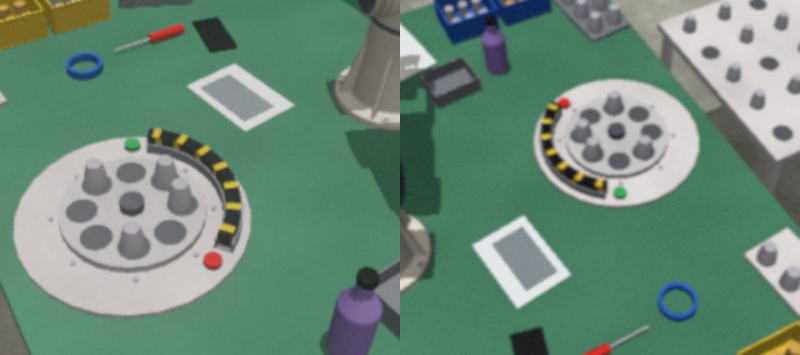

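View pics/side0.png

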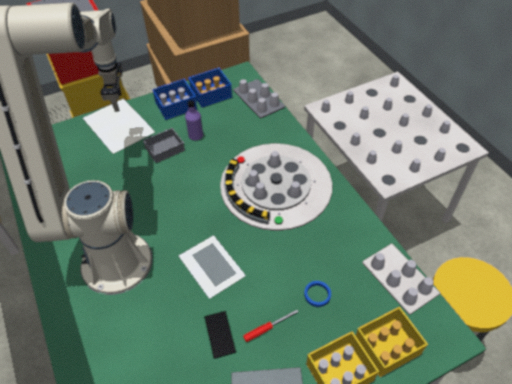

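The green disc is at the -y end (scene 220,189; side 277,222) and the red disc is at the +y end (scene 272,270; side 241,160). The seven ribs show in both views. I'll lift over the bottle, shut the jaw, and look from above with the wrist camera.

```bash
python3 -m crank '[{"jaw":-1,"translation":[0,0,-0.1],"yaw":0},{"jaw":-1,"translation":[0,0,-0.2],"yaw":0},{"jaw":-1,"translation":[0,0,-0.24],"yaw":0},{"jaw":-1,"translation":[-0.89,-0.76,-0.24],"yaw":0},{"jaw":-1,"translation":[-0.89,-0.76,-0.24],"yaw":0},{"jaw":-1,"translation":[-0.89,-0.76,-0.24],"yaw":0},{"jaw":-1,"translation":[-0.89,-0.76,-0.24],"yaw":0},{"jaw":-1,"translation":[-0.89,-0.76,-0.24],"yaw":0},{"jaw":-1,"translation":[-0.89,-0.76,-0.24],"yaw":0},{"jaw":-1,"translation":[-0.89,-0.76,-0.24],"yaw":0}]' 10
python3 -c "
from h import *
c=robot.get_calibration('wrist');print(np.round(c['hand_eye'],3),c['fx'],c['cx'],c['cy']);s=robot.sense();print(s['eef_pos'],s['tcp_rot'],s['joint_positions'])"
```

```text
time: 2.1
eef_pos: [0.3962, 0.2673, 0.3569]
tcp_rot: [0.191, 0.982, 0.0, 0.0]
wrist_force: [0.9, 0.3, -0.8]
finger_gap: 0.0137
grip_force: 0.0
[[-0.    -0.964 -0.265  0.074]
 [ 1.    -0.    -0.001  0.001]
 [ 0.001 -0.265  0.964 -0.149]
 [ 0.     0.     0.     1.   ]] 322.3074116892828 253.7059392286451 194.58209402084842
[0.39621772 0.26729509 0.35687828] [1.90570365e-01 9.81673453e-01 2.77263586e-04 3.00946924e-04] [ 5.90369634e-01  1.59145561e-02  1.78083111e+00 -3.16160386e-05
  1.34402917e+00 -5.96933312e-01]
```

```bash
python3 -m crank '[{"jaw":-1,"translation":[-0.34,-0.3,0],"yaw":0},{"jaw":-1,"translation":[-0.34,-0.3,0],"yaw":0},{"jaw":-1,"translation":[-0.34,-0.3,0],"yaw":0},{"jaw":-1,"translation":[-0.34,-0.3,0],"yaw":0},{"jaw":-1,"translation":[-0.34,-0.3,0],"yaw":0},{"jaw":-1,"translation":[-0.34,-0.3,0],"yaw":0},{"jaw":-1,"translation":[-0.34,-0.3,0],"yaw":0}]'
cat >> h.py <<'E'
from scipy.spatial.transform import Rotation as Ro
from scipy.optimize import least_squares
def wrist_fit(name):
    s=robot.sense(); im=robot.read_camera("wrist"); cv2.imwrite(name,im[:,:,::-1])
    c=robot.get_calibration("wrist"); W=np.eye(4); W[:3,:3]=Ro.from_quat(s["tcp_rot"]).as_matrix(); W[:3,3]=s["eef_pos"]
    T=W@np.array(c["hand_eye"])
    m=cv2.inRange(cv2.cvtColor(im,cv2.COLOR_RGB2HSV),(20,110,90),(36,255,255))
    n,_,st,ce=cv2.connectedComponentsWithStats(m); P=[]
    for k in range(1,n):
        d=T[:3,:3]@np.array([(ce[k][0]-c["cx"])/c["fx"],(ce[k][1]-c["cy"])/c["fy"],1.])
        p=T[:3,3]+d*(.0565-T[2,3])/d[2]
        if st[k,4]>30 and np.hypot(p[0]-.689,p[1]-.06)<.25: P.append(p[:2]); print(st[k,4],ce[k].round(1),p.round(4))
    return np.array(P)
def ribs(v):
    a=v[2]+np.pi-(3-np.arange(7))*55/190
    return v[:2]+.19*np.c_[np.cos(a),np.sin(a)]
def fit(P):
    s=least_squares(lambda v:np.linalg.norm(P[:,None]-ribs(v),axis=2).min(1),[.687,.06,0.]); print(s.x.round(4),s.fun.round(4)); print(ribs(s.x).round(4)); return s.x
E
python3 - <<'E'
from h import *
P=wrist_fit("pics/w1.png"); fit(P); s=robot.sense(); print(s['eef_pos'])
E
```

```text
time: 2.8
eef_pos: [0.4971, 0.0662, 0.3565]
tcp_rot: [0.192, 0.981, 0.0, -0.0]
wrist_force: [0.8, -0.1, 0.7]
finger_gap: 0.0005
grip_force: 0.0
241 [287.  152.3] [0.5041 0.114  0.0565]
231 [326.6 155.1] [0.5286 0.1638 0.0565]
218 [248.5 160.8] [0.4949 0.0598 0.0565]
210 [362.1 169.8] [0.5671 0.2037 0.0565]
201 [215.2 179.5] [0.502  0.0055 0.0565]
187 [189.5 205.8] [ 0.5238 -0.0451  0.0565]
184 [174.4 236.8] [ 0.5594 -0.0868  0.0565]
253 [237.3 329.4] [ 0.7445 -0.0627  0.0565]
249 [270.  328.9] [ 0.7637 -0.0127  0.0565]
1036 [326.7 379. ] [0.8938 0.0406 0.0565]
[0.6999 0.1559 1.1139] [0.0123 0.0556 0.0416 0.1072 0.0637 0.0775 0.0919 0.0369 0.0134 0.1317]
[[ 0.5156  0.1097]
 [ 0.5365  0.0591]
 [ 0.5709  0.0164]
 [ 0.6161 -0.0146]
 [ 0.6683 -0.0314]
 [ 0.7231 -0.0327]
 [ 0.7759 -0.0182]]
[0.49682475 0.06688596 0.35650545]
```

View pics/w1.png

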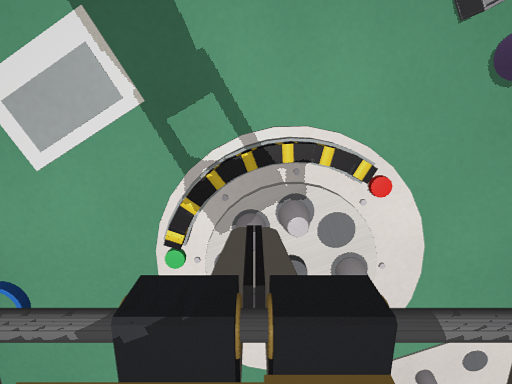

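The wrist view shows all seven ribs, from (362,170) beside the red disc to (174,237) beside the green disc. The other yellow blobs are the gripper itself. I'll fit pose and height from all three views.

```bash
python3 - <<'E'
from h import *
np.set_printoptions(precision=4,suppress=True)
W=np.array([[.5671,.2037],[.5286,.1638],[.5041,.114],[.4949,.0598],[.502,.0055],[.5238,-.0451],[.5594,-.0868]])
s=robot.sense(); M=np.eye(4); M[:3,:3]=Ro.from_quat(s["tcp_rot"]).as_matrix(); M[:3,3]=s["eef_pos"]
cw=(M@np.array(robot.get_calibration("wrist")["hand_eye"]))[:3,3]
sc=[[283.84,243.7],[287.23,228.58],[284.96,214.4],[277.68,202.08],[266.06,192.02],[251.48,184.91],[235.55,181.2]]
sd=[[233.13,161.8],[229.18,171.32],[228.36,181.86],[231.59,192.17],[238.97,201.66],[250.09,209.26],[264.3,214.1]]
R=[]
for i in range(7):
    d=np.r_[W[i],.0565]-cw; rs=[(cw,d/np.linalg.norm(d)),ray("scene",sc[i]),ray("side",sd[i])]
    A=np.zeros((3,3));b=np.zeros(3)
    for o,u in rs:
        Q=np.eye(3)-np.outer(u,u);A+=Q;b+=Q@o
    x=np.linalg.solve(A,b); R.append(x); print(i,x,[round(float(np.linalg.norm(np.cross(x-o,u)))*1e3,1) for o,u in rs])
v=fit(W)
v=fit(np.array(R)[:,:2])
E
```

```text
0 [0.5664 0.203  0.0529] [2.2, 1.8, 2.2]
1 [0.5292 0.1624 0.0536] [1.8, 1.1, 1.9]
2 [0.5043 0.1129 0.053 ] [1.3, 0.9, 1.0]
3 [0.4947 0.059  0.0522] [0.9, 1.4, 1.9]
4 [0.5013 0.0042 0.0511] [1.6, 1.9, 3.2]
5 [ 0.5232 -0.047   0.0497] [1.9, 1.4, 3.2]
6 [ 0.5591 -0.0895  0.048 ] [2.7, 1.5, 1.5]
[ 0.6853  0.0554 -0.0245] [0.001  0.0007 0.0005 0.0005 0.0001 0.0004 0.0004]
[[ 0.5662  0.2034]
 [ 0.5289  0.1632]
 [ 0.5046  0.114 ]
 [ 0.4954  0.06  ]
 [ 0.502   0.0056]
 [ 0.5238 -0.0447]
 [ 0.5591 -0.0866]]
[ 0.6851  0.0536 -0.0267] [0.0012 0.0007 0.0003 0.0006 0.0003 0.0009 0.0015]
[[ 0.5663  0.2019]
 [ 0.5289  0.1618]
 [ 0.5045  0.1127]
 [ 0.4952  0.0587]
 [ 0.5016  0.0043]
 [ 0.5233 -0.0461]
 [ 0.5585 -0.0881]]
```

```bash
python3 -m crank '[{"jaw":-1,"translation":[-0.23,-0.24,0.44],"yaw":0.377},{"jaw":-1,"translation":[-0.23,-0.24,0.44],"yaw":0.377},{"jaw":-1,"translation":[-0.23,-0.24,0.44],"yaw":0.377},{"jaw":-1,"translation":[-0.23,-0.24,0.44],"yaw":0.377},{"jaw":-1,"translation":[-0.23,-0.24,0.44],"yaw":0.377},{"jaw":-1,"translation":[-0.23,-0.24,0.44],"yaw":0.377},{"jaw":-1,"translation":[-0.23,-0.24,0.44],"yaw":0.377},{"jaw":-1,"translation":[-0.23,-0.24,0.44],"yaw":0.377},{"jaw":-1,"translation":[-0.23,-0.24,0.44],"yaw":0.377},{"jaw":-1,"translation":[-0.23,-0.24,0.44],"yaw":0.377}]'
python3 - <<'E'
from h import *
s=robot.sense(); R=Ro.from_quat(s["tcp_rot"]).as_matrix(); print(R.round(3),s["eef_pos"],s["joint_positions"],s["wrist_force"])
P=wrist_fit("pics/w2.png")
E
```

```text
time: 3.85
eef_pos: [0.559, -0.0867, 0.1368]
tcp_rot: [0.704, 0.71, 0.0, 0.0]
wrist_force: [-0.4, -0.2, -1.1]
finger_gap: 0.0004
grip_force: 0.0
[[-0.008  1.     0.   ]
 [ 1.     0.008  0.   ]
 [ 0.     0.    -1.   ]] [ 0.55897786 -0.08674974  0.13681045] [-1.56688946e-01  3.77783080e-01  1.84894269e+00  1.52245466e-04
  9.14651233e-01 -1.64938687e-01] [-0.42752394 -0.17606994 -1.14236103]
1002 [169.7  78. ] [0.503  0.0056 0.0565]
864 [205.5 152.7] [ 0.5254 -0.0443  0.0565]
745 [253.5 207.2] [ 0.5599 -0.0847  0.0565]
```

View pics/w2.png

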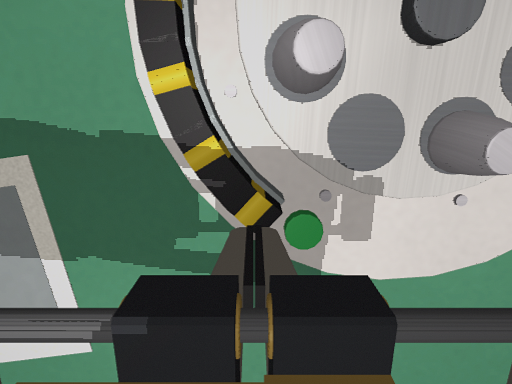

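Rib 6 is right under the tips (253,207), with the green disc next to it at (303,230). I'll descend to just above it.

```bash
python3 -m crank '[{"jaw":-1,"translation":[0,0,0.05],"yaw":0},{"jaw":-1,"translation":[0,0,0.08],"yaw":0},{"jaw":-1,"translation":[0,0,0.1],"yaw":0},{"jaw":-1,"translation":[0,0,0.104],"yaw":0},{"jaw":-1,"translation":[0,0,0.104],"yaw":0}]'
python3 -m crank '[{"jaw":-1,"translation":[0,0,0.002],"yaw":0},{"jaw":-1,"translation":[0,0,0.004],"yaw":0},{"jaw":-1,"translation":[0,0,0.006],"yaw":0},{"jaw":-1,"translation":[0,0,0.008],"yaw":0},{"jaw":-1,"translation":[0,0,0.01],"yaw":0},{"jaw":-1,"translation":[0,0,0.01],"yaw":0}]'
```

```text
time: 4.4
eef_pos: [0.559, -0.0878, 0.0847]
tcp_rot: [0.706, 0.708, -0.0, -0.0]
wrist_force: [-0.9, 0.2, 0.2]
finger_gap: 0.0002
grip_force: 0.0
time: 5.0
eef_pos: [0.5588, -0.0879, 0.0795]
tcp_rot: [0.706, 0.708, -0.0, -0.0]
wrist_force: [-0.2, 0.1, 0.0]
finger_gap: 0.0007
grip_force: 0.0
```

```bash
python3 -m crank '[{"jaw":-1,"translation":[0,0,0.002],"yaw":0},{"jaw":-1,"translation":[0,0,0.004],"yaw":0},{"jaw":-1,"translation":[0,0,0.006],"yaw":0},{"jaw":-1,"translation":[0,0,0.008],"yaw":0},{"jaw":-1,"translation":[0,0,0.008],"yaw":0},{"jaw":-1,"translation":[0,0,0.008],"yaw":0}]'
python3 - <<'E'
from h import *
f=robot.sense(); print(f["wrist_force"],f["eef_pos"])
for _ in range(4): robot.read_camera("side"); print(robot.sense()["wrist_force"])
E
```

```text
time: 5.6
eef_pos: [0.5589, -0.088, 0.0756]
tcp_rot: [0.706, 0.708, -0.0, -0.0]
wrist_force: [-2.0, -0.1, 4.5]
finger_gap: 0.0
grip_force: 1.9
[-2.02392656 -0.10462655  4.49427835] [ 0.55885622 -0.08799921  0.07561801]
[-1.61663044  0.19257092  4.32715237]
[-1.44578181  0.30363873  3.41451486]
[-2.14682451 -0.22851461  3.79154608]
[-1.94024054  0.18563607  3.22533219]
```

```bash
python3 -m crank '[{"jaw":-1,"translation":[0.011,-0.009,0],"yaw":0},{"jaw":-1,"translation":[0.022,-0.018,0],"yaw":0},{"jaw":-1,"translation":[0.033,-0.027,0],"yaw":0},{"jaw":-1,"translation":[0.044,-0.036,0],"yaw":0},{"jaw":-1,"translation":[0.054,-0.045,0],"yaw":0},{"jaw":-1,"translation":[0.065,-0.054,0],"yaw":0},{"jaw":-1,"translation":[0.075,-0.063,0],"yaw":0},{"jaw":-1,"translation":[0.086,-0.07,0],"yaw":0},{"jaw":-1,"translation":[0.086,-0.07,0],"yaw":0},{"jaw":-1,"translation":[0.086,-0.07,0],"yaw":0}]'
```

```text
time: 6.8
eef_pos: [0.5229, -0.0443, 0.0754]
tcp_rot: [0.706, 0.708, -0.0, -0.001]
wrist_force: [-1.4, 2.6, 4.4]
finger_gap: 0.0007
grip_force: 2.0
```

```bash
python3 -m crank '[{"jaw":-1,"translation":[0.012,-0.006,0],"yaw":0},{"jaw":-1,"translation":[0.024,-0.012,0],"yaw":0},{"jaw":-1,"translation":[0.037,-0.018,0],"yaw":0},{"jaw":-1,"translation":[0.05,-0.024,0],"yaw":0},{"jaw":-1,"translation":[0.062,-0.03,0],"yaw":0},{"jaw":-1,"translation":[0.075,-0.035,0],"yaw":0},{"jaw":-1,"translation":[0.087,-0.039,0],"yaw":0},{"jaw":-1,"translation":[0.099,-0.042,0],"yaw":0},{"jaw":-1,"translation":[0.099,-0.042,0],"yaw":0},{"jaw":-1,"translation":[0.099,-0.042,0],"yaw":0}]'
```

```text
time: 7.8
eef_pos: [0.5023, 0.0051, 0.0755]
tcp_rot: [0.706, 0.708, 0.0, -0.001]
wrist_force: [-0.1, 3.5, 3.3]
finger_gap: 0.0006
grip_force: 2.0
```

```bash
python3 -m crank '[{"jaw":-1,"translation":[0.014,-0.003,0],"yaw":0},{"jaw":-1,"translation":[0.028,-0.006,0],"yaw":0},{"jaw":-1,"translation":[0.041,-0.008,0],"yaw":0},{"jaw":-1,"translation":[0.055,-0.01,0],"yaw":0},{"jaw":-1,"translation":[0.069,-0.012,0],"yaw":0},{"jaw":-1,"translation":[0.082,-0.013,0],"yaw":0},{"jaw":-1,"translation":[0.096,-0.014,0],"yaw":0},{"jaw":-1,"translation":[0.109,-0.014,0],"yaw":0},{"jaw":-1,"translation":[0.109,-0.014,0],"yaw":0},{"jaw":-1,"translation":[0.109,-0.014,0],"yaw":0}]'
```

```text
time: 8.8
eef_pos: [0.4955, 0.0596, 0.0756]
tcp_rot: [0.706, 0.708, 0.0, -0.0]
wrist_force: [-0.9, 2.6, 4.1]
finger_gap: 0.0001
grip_force: 1.9
```

```bash
python3 -m crank '[{"jaw":-1,"translation":[0.014,0.001,0],"yaw":0},{"jaw":-1,"translation":[0.027,0.002,0],"yaw":0},{"jaw":-1,"translation":[0.041,0.004,0],"yaw":0},{"jaw":-1,"translation":[0.054,0.006,0],"yaw":0},{"jaw":-1,"translation":[0.068,0.008,0],"yaw":0},{"jaw":-1,"translation":[0.081,0.011,0],"yaw":0},{"jaw":-1,"translation":[0.095,0.014,0],"yaw":0},{"jaw":-1,"translation":[0.108,0.018,0],"yaw":0},{"jaw":-1,"translation":[0.108,0.018,0],"yaw":0},{"jaw":-1,"translation":[0.108,0.018,0],"yaw":0}]'
python3 -c "
from h import *
wrist_fit('pics/w3.png')"
```

```text
time: 9.8
eef_pos: [0.5048, 0.1137, 0.0757]
tcp_rot: [0.706, 0.708, 0.001, -0.0]
wrist_force: [-1.3, 3.5, 4.2]
finger_gap: 0.001
grip_force: 1.9
1804 [375.7  72.9] [0.5655 0.2043 0.0565]
1513 [296.4 153.4] [0.5281 0.1647 0.0565]
68 [238.1 224.8] [0.4972 0.1249 0.0565]
50 [253.5 239. ] [0.5057 0.1164 0.0565]
249 [270.  329.4] [0.516  0.0569 0.0565]
241 [237.3 330. ] [0.496  0.0564 0.0565]
61 [256.6 380.9] [0.508  0.0182 0.0565]
```

View pics/w3.png

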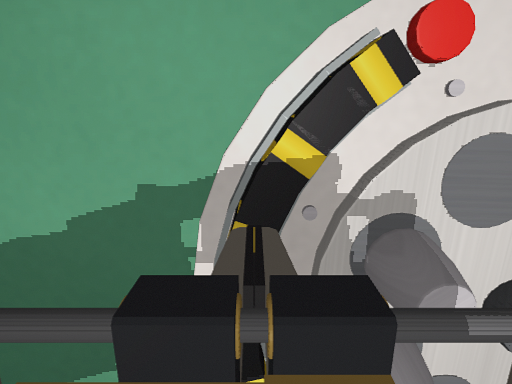

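The tips sit on rib 2, with its yellow edge showing at (238,225). Rib 1 is at (296,153) and rib 0 at (376,73), both where I planned.

```bash
python3 -m crank '[{"jaw":-1,"translation":[0.013,0.005,0],"yaw":0},{"jaw":-1,"translation":[0.026,0.01,0],"yaw":0},{"jaw":-1,"translation":[0.039,0.015,0],"yaw":0},{"jaw":-1,"translation":[0.052,0.021,0],"yaw":0},{"jaw":-1,"translation":[0.064,0.027,0],"yaw":0},{"jaw":-1,"translation":[0.076,0.034,0],"yaw":0},{"jaw":-1,"translation":[0.088,0.041,0],"yaw":0},{"jaw":-1,"translation":[0.1,0.048,0],"yaw":0},{"jaw":-1,"translation":[0.1,0.048,0],"yaw":0},{"jaw":-1,"translation":[0.1,0.048,0],"yaw":0}]'
```

```text
time: 10.85
eef_pos: [0.5291, 0.1639, 0.0759]
tcp_rot: [0.706, 0.708, 0.001, 0.0]
wrist_force: [-0.3, 2.5, 2.9]
finger_gap: 0.0004
grip_force: 1.9
```

```bash
python3 -m crank '[{"jaw":-1,"translation":[0.011,0.008,0],"yaw":0},{"jaw":-1,"translation":[0.021,0.017,0],"yaw":0},{"jaw":-1,"translation":[0.031,0.026,0],"yaw":0},{"jaw":-1,"translation":[0.041,0.036,0],"yaw":0},{"jaw":-1,"translation":[0.051,0.045,0],"yaw":0},{"jaw":-1,"translation":[0.06,0.055,0],"yaw":0},{"jaw":-1,"translation":[0.069,0.064,0],"yaw":0},{"jaw":-1,"translation":[0.078,0.074,0],"yaw":0},{"jaw":-1,"translation":[0.078,0.074,0.002],"yaw":0},{"jaw":-1,"translation":[0.078,0.074,0.003],"yaw":0}]'
python3 -m crank '[{"jaw":-1,"translation":[0,0,0],"yaw":0},{"jaw":-1,"translation":[0,0,0],"yaw":0},{"jaw":-1,"translation":[0,0,0],"yaw":0}]'
python3 -c "
from h import *
wrist_fit('pics/w4.png')"
```

```text
time: 11.85
eef_pos: [0.5664, 0.203, 0.0745]
tcp_rot: [0.706, 0.708, 0.002, 0.0]
wrist_force: [1.5, 3.1, 4.4]
finger_gap: 0.0005
grip_force: 2.2
time: 12.15
eef_pos: [0.5658, 0.2022, 0.0745]
tcp_rot: [0.706, 0.708, 0.001, 0.0]
wrist_force: [2.7, 1.4, 4.4]
finger_gap: 0.0004
grip_force: 2.2
400 [249.4 219.3] [0.5645 0.2171 0.0565]
248 [270.  329.4] [0.5769 0.1464 0.0565]
247 [237.2 330.2] [0.557  0.1458 0.0565]
```

View pics/w4.png

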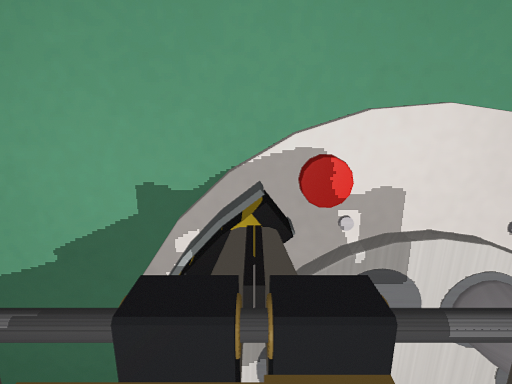

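The tips rest on the last rib (yellow at 249,219), with the red disc beside it at (326,181). The vertical force is 4.4 N, which puts the bumper about 4–5 mm down.

```bash
python3 -c "
from rig import robot
print(robot.finish_job())"
```

```text
the job is handed in; nothing more can be done
None
```

I ran the closed fingertips over all seven ribs from the green end to the red end and handed the job in. The tips are still on the last rib, holding the bumper about 4–5 mm down at 4.4 N; the highest upward force I read was 4.5 N, and `finish_job()` returned no verdict.

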